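Clear the light bench and hold the long glass cell in its light path

TASK

Take the beech block and, holding it, wipe the three loose chips off the light bench's plate onto the table, then lay the block flat on the table beside the bench and let go of it. Then take the oblong glass cell (not the square one) out of the rack, gripping it only by its two wide frosted faces and never touching its clear end windows, and hold it upright and still in the middle of the light path between the two lenses, its windows facing the lenses. Finish while holding it there with nothing else supporting it, keep it upright all the way, and leave the square cell and the other small things where they are.

Things in the scene. Friction and masses are not known exactly. Their poses are not given: they have to be found in the camera images.
- light_bench: fixed light bench: a bare aluminium plate 140 (own x) x 226 (own y) x 15 mm thick, lying on the table; a grey lamp housing stands at its +y end and a black receiver housing at its -y end (both within 62 mm wide in x, top at most 93 mm above the table, inner faces at y = +78 and -78 mm, round lens collars reach in to y = +71 and -71 mm). Open at the front and back (-x and +x). Origin: centre of the plate's underside, at table height; z up
- plate_mid (a point): centre of the upper face of the light bench's plate, 15 mm above the table; axes as the bench
- beam_mid (a point): middle of the light path, half-way between the two lenses, 55 mm above the plate (70 mm above the table). The light runs straight and level along this point's y axis from lens to lens; x is level across it, z up
- scraper_block_center (a point): centre of the loose beech block 40 (own x) x 120 (own y) x 25 mm (z), about 0.075 kg, lying flat on the table; used as the scraper
- chip_0_center (a point): centre of a loose flat chip of brown board, five-sided, 19 mm across, 6 mm thick, 12 g, lying flat on the bench's plate at the start
- chip_1_center (a point): centre of a loose flat chip of brown board, seven-sided, 20 mm across, 6 mm thick, 12 g, lying flat on the bench's plate at the start
- chip_2_center (a point): centre of a loose flat chip of brown board, six-sided, 22 mm across, 6 mm thick, 12 g, lying flat on the bench's plate at the start
- rack: fixed black rack 130 (own x) x 42 (own y) x 24 mm high on the table, with two equal slots 32 mm either side of its middle along x, each 35 x 21 mm with its floor 8 mm above the table. Each slot holds one cell, in either order. Origin: centre of its underside
- long_cell_center (a point): centre of the closed, empty oblong glass cell, loose, 32 (own x, the light's way through it) x 18 (own y) x 60 mm high (z), about 0.04 kg, with a small white stopper 3 mm higher; it stands in a rack slot, its lowest 16 mm inside the slot and the rest standing out above the rack. Its two wide faces (27 mm wide, at own y = +9 and -9 mm) are frosted; its two narrow end faces (at own x = +16 and -16 mm) are clear windows 12 mm wide
- long_cell_frosted_a: the oblong cell's wide frosted face on its own +y side (part of the cell; origin at the centre of the cell's underside)
- long_cell_frosted_b: the oblong cell's wide frosted face on its own -y side (part of the cell; same origin)
- long_cell_window_a: the oblong cell's clear end window on its own +x side, not to be touched by the fingers (part of the cell; same origin)
- long_cell_window_b: the oblong cell's clear end window on its own -x side, not to be touched by the fingers (part of the cell; same origin)
- square_cell: a similar but square glass cell 18 x 18 x 60 mm in the other slot of the rack, to be left alone. Origin: centre of its underside
- loupe: small black loupe 37 mm across, 38 mm high, bystander; origin under its middle
- thread_spool: thread spool 31 mm across, 40 mm high, bystander; origin under its middle
- eraser: eraser in a sleeve 23 x 40 x 13 mm, bystander; origin under its middle
- binder_clip: black binder clip 43 x 32 x 14 mm, bystander; origin under its middle

How it is judged:
By the outcome, as a careful person would: the job done as asked, in the order asked, and still so for the second after the job is handed in, while the arm keeps its last pose, push and grip.
It also fails if it takes over 67 s, if anything falls off the work surface, if the arm or the gripper's body presses on something with over 40 N, if the wrist force passes 120 N, or if a joint passes its speed limit or range.

ROBOT

A 6-joint arm with a two-finger parallel gripper is mounted at the origin on a cart in front of the work surface, level with it; the furniture and walls round the work are solid. World frame = base frame: x ahead of the robot, y to its left, z up, the work surface at z = 0. Lengths are in m, angles in rad, forces in N, time in s.
With the tool pointing down it reaches from about 0.375 to 0.825 m from the base axis. Payload 5.5 kg.
Tool frame: the origin (TCP) lies midway between the tips of the shut fingers; the grasp point (between the pads) lies 19 mm behind it (env.grasp_offset is the distance from the TCP to the grasp point, in m); z points along the fingers, x is the direction in which the jaws open and shut, and the axes are right-handed (so a half turn about z gives the same grasp; the last joint's range is limited). The gripper opens to 85 mm and grips with 20 to 120 N. Pads are 22 mm wide; open, the fingers measure 114 mm over their backs; the gripper's body (76 mm by 85 mm) begins 54 mm behind the grasp point. The pads swing forward as they close: fully open they stand 13 mm farther back than shut.
Start: joints at [1.219, 0.314, -0.047, 1.21, 0, 1.571], TCP at [0.207, 0.563, 0.231] pointing down, gripper open.
Joint ranges: [-2.67, 2.67], [-0.69, 1.73], [-1.03, 1.25], [-2.08, 2.16], [-1.42, 1.45], [-3.14, 3.14]. Speed limits (rad/s): [2.39, 2.39, 3.01, 3.14, 3.14, 3.14].

INTERFACE

Orientations are given as a rotation vector (axis times angle).
In Python, from bench import env, eyes, job gives the robot as it stands.
- The arm moves only by the tool apply_moves, never from a script. Its argument "deltas" is text: rows parted by semicolons, each of 7 numbers parted by spaces: the turn, a rotation vector about the tool's x, y, z in degrees, then the shift along the tool's x, y, z in mm, then the opening, from 0 (shut) to 1 (fully open). A call has 1 to 5 rows; each row is the pose to reach, as a shift and turn from the pose commanded when the call began, along the tool's axes at that moment; what a row does not reach only later rows make up. A row lasts 1/8 s, in which the tool goes at most 62.5 mm and 10.7 degrees, less where a joint would pass 70% of its speed; a pose out of reach is approached as far as the arm can. A call with a gripper value outside its range is refused whole. The fingers move at their own pace and stop on an object; the grip force is fixed at half the most. Time passes only in rows, so rows that repeat a pose let the fingers close. It gives the time, the measured TCP pose, the force and the opening at its end, in the units of the state.
- env.state(): the state, without advancing time (a new reading comes with each control period).
- eyes.read_camera(name): name is "side" or "top"; returns a dict with "img" (420x560x3 uint8, red, green, blue), "fx", "fy", "cx", "cy" (pixels), "k1" (the pictures are not rectified: a ray, as slopes to the right and down, at radius r is drawn at 1 + k1 r^2 times it, then the intrinsics apply), "rvec" (rotation vector, rad) and "tvec" (3), from world to camera coordinates, as OpenCV has them. Camera axes: x right, y down, z forward; pixel columns grow to the right and rows downward; lengths in m; the calibration is good to about 2 mm. A picture is of the moment at which its call begins. There is no depth.
- job.hand_in(): hands the job in, once; it reports no verdict.
The state is a dict: "t": time; "q": joint angles; "qvel": joint speeds; "tau": joint torques, N m; "eef_pos": TCP position; "tcp_rot": TCP orientation; "contact_force": force on the tool from outside, world axes, zero at the start; "wrist_torque": the same for the moment, N m; "finger_gap": finger opening in m.
Only numpy, scipy, OpenCV 4.12 (cv2) and the standard library are available. Lean on these libraries where they do the work, as an engineer would, in place of code of your own. Each camera call takes 0.05 s, during which the arm holds its last target.

## Working session

There is one attempt and no reset: what is moved stays moved. The work goes in short steps, Python scripts to look and compute and a tool call to move; the robot and the scene stay as the last step left them, time stands still between calls to the robot, and variables do not carry over. Pictures are saved under pics/ and viewed, and the job is handed in when it is done.

Besides the shell and the picture viewer there is one more tool, called as name(argument=value, ...), one argument or row to a line, values as JSON. apply_moves: Moves the arm, as the interface text tells. Its arguments: {"type":"object","properties":{"deltas":{"type":"string"}},"required":["deltas"]}

```bash
ls; mkdir -p pics
cat > h.py <<'E'
import numpy as np, cv2
from scipy.spatial.transform import Rotation as R
from bench import env, eyes, job
def cam(n,save=None):
    c=eyes.read_camera(n)
    if save: cv2.imwrite('pics/'+save,c['img'][:,:,::-1])
    return c
def ray(c,u,v):
    x=(u-c['cx'])/c['fx'];y=(v-c['cy'])/c['fy'];k=c['k1']
    rd=np.hypot(x,y);r=rd
    for _ in range(50): r=rd/(1+k*r*r)
    s=r/rd if rd>0 else 1
    Rm=R.from_rotvec(np.ravel(c['rvec'])).as_matrix();t=np.ravel(c['tvec'])
    return -Rm.T@t, Rm.T@np.array([x*s,y*s,1])
def onz(c,u,v,z):
    o,d=ray(c,u,v); return o+d*(z-o[2])/d[2]
def proj(c,p):
    Rm=R.from_rotvec(np.ravel(c['rvec'])).as_matrix()
    q=Rm@np.asarray(p,float)+np.ravel(c['tvec']);x,y=q[:2]/q[2];f=1+c['k1']*(x*x+y*y)
    return np.array([c['cx']+c['fx']*x*f,c['cy']+c['fy']*y*f])
E
python3 - <<'E'
from h import *
import pickle
d={}
for n in('top','side'):
    c=cam(n,n+'0.png');d[n]=c
    o,_=ray(c,280,210);print(n,c['fx'],c['k1'],o,onz(c,280,210,0))
pickle.dump(d,open('c0.pkl','wb'))
print(env.state(), env.grasp_offset)
E
```

```text
pics
top 510.0654298123216 -0.101490512872582 [ 0.49836009 -0.05222573  1.12802117] [ 0.55215308 -0.06933002  0.        ]
side 449.6732015687579 0.021604498811459392 [ 0.30618562 -0.84161275  0.5791285 ] [0.62002051 0.06536781 0.        ]
{'t': 0.1, 'q': array([ 1.21897318e+00,  3.14178381e-01, -4.79743479e-02,  1.21019983e+00,
       -1.76544593e-05,  1.57077496e+00]), 'qvel': array([-0.00177613, -0.00030355,  0.00062246, -0.00070498,  0.00150964,
       -0.00082226]), 'tau': array([-8.24731469e-04, -5.40767598e+01,  3.40541553e+01,  1.11417173e-02,
       -1.14494031e-05,  3.04042615e-06]), 'eef_pos': array([0.20659238, 0.56275794, 0.23050903]), 'tcp_rot': array([ 2.57516180e+00,  1.79790285e+00, -1.98793979e-03]), 'contact_force': array([ 0.3451892 ,  0.97571152, -0.16348823]), 'wrist_torque': array([-0.02827222,  0.00257655,  0.03520338]), 'finger_gap': 0.08575387943864113} 0.0187
```

View pics/top0.png

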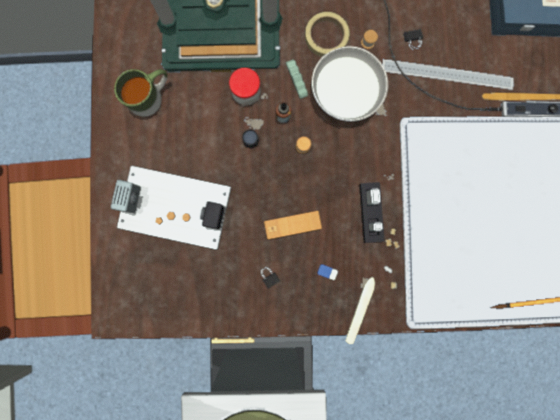

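View pics/side0.png

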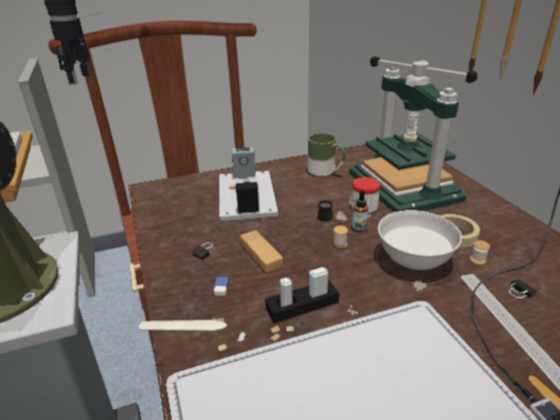

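The top view shows the bench at about (175,207) with three orange chips at (159,220), (171,216) and (186,217). The block is at (293,225) and the rack at (372,212). The side view shows the square cell at (286,292) and the oblong cell at (318,282). I'll zoom in.

Run:
```python
from h import *
import pickle
d=pickle.load(open('c0.pkl','rb'))
t=d['top']['img'][:,:,::-1];s=d['side']['img'][:,:,::-1]
a=cv2.resize(t[155:255,105:245],None,fx=5,fy=5,interpolation=cv2.INTER_CUBIC);cv2.imwrite('pics/za.png',a)
a=cv2.resize(t[170:290,255:405],None,fx=5,fy=5,interpolation=cv2.INTER_CUBIC);cv2.imwrite('pics/zb.png',a)
a=cv2.resize(s[140:225,200:300],None,fx=6,fy=6,interpolation=cv2.INTER_CUBIC);cv2.imwrite('pics/zc.png',a)
a=cv2.resize(s[255:325,255:350],None,fx=7,fy=7,interpolation=cv2.INTER_CUBIC);cv2.imwrite('pics/zd.png',a)
```

```text
(no output)
```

View pics/za.png

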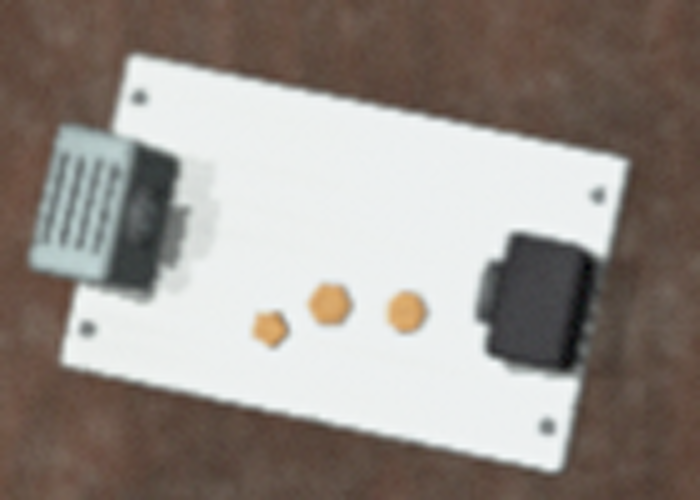

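View pics/zb.png

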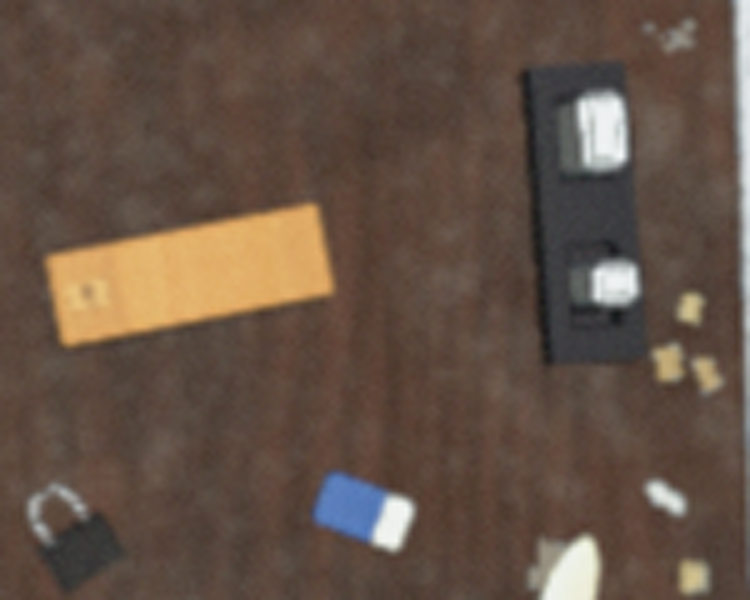

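View pics/zc.png

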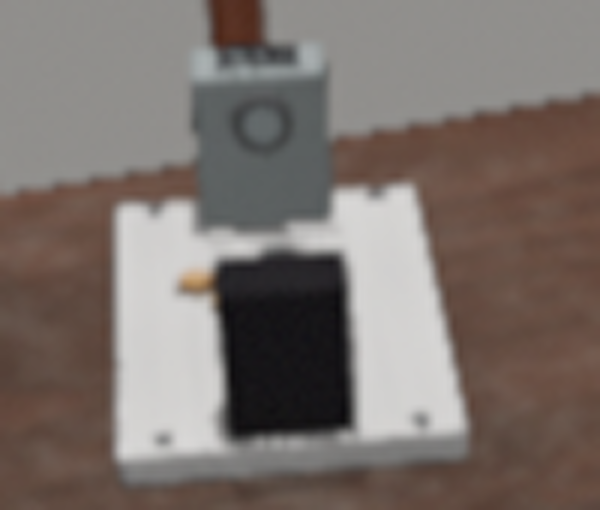

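View pics/zd.png

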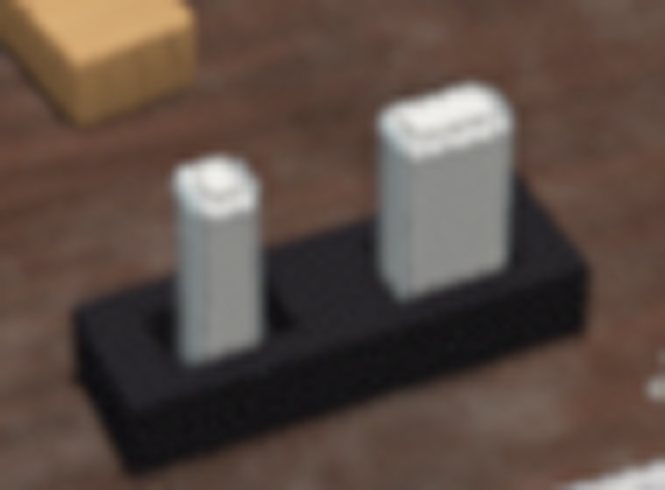

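The zooms show the plate corners and the chips clearly. The three chips sit close together in a row on the -x half of the plate. The oblong cell is in the rack's far slot (+x end) and the square cell is in the near one. Next I'll measure them.

Run:
```python
from h import *
import pickle
d=pickle.load(open('c0.pkl','rb'))
c=d['top'];im=c['img'];hsv=cv2.cvtColor(im,cv2.COLOR_RGB2HSV)
np.set_printoptions(precision=4,suppress=True)
up=lambda z,o:((np.array(z)+.5)/5-.5+np.array(o))
def rect(cor,z,name):
    P=np.array([onz(c,*p,z) for p in cor]);ctr=P.mean(0)
    L=[np.linalg.norm(P[i]-P[(i+1)%4]) for i in range(4)]
    print(name,ctr,'sides',np.round(L,4),'angs',[round(float(np.degrees(np.arctan2(*(P[(i+1)%4]-P[i])[[1,0]]))),1) for i in range(4)])
    return P
rect([up(z,(105,155)) for z in [(130,55),(630,158),(560,473),(62,365)]],.015,'plate')
# mask plate
def mask(m,x0,y0,x1,y1):
    o=np.zeros(m.shape,np.uint8);o[y0:y1,x0:x1]=m[y0:y1,x0:x1];return o
H,S,V=[hsv[:,:,i].astype(int) for i in range(3)]
org=((H>8)&(H<25)&(S>90)&(V>150)).astype(np.uint8)
for nm,b,z in(('block',(255,200,330,250),.025),('chip',(140,200,205,230),.021)):
    m=mask(org,*b);cs,_=cv2.findContours(m,cv2.RETR_EXTERNAL,cv2.CHAIN_APPROX_NONE)
    for k in cs:
        if cv2.contourArea(k)<8: continue
        (u,v),wh,a=cv2.minAreaRect(k);M=cv2.moments(k)
        print(nm,M['m10']/M['m00'],M['m01']/M['m00'],onz(c,M['m10']/M['m00'],M['m01']/M['m00'],z),cv2.contourArea(k))
rect([up(z,(255,170)) for z in [(45,256),(317,203),(333,296),(63,347)]],.025,'block')
rect([up(z,(255,170)) for z in [(524,70),(623,61),(647,358),(547,364)]],.024,'rack')
rect([up(z,(255,170)) for z in [(581,92),(622,89),(628,170),(585,174)]],.068,'long top')
rect([up(z,(255,170)) for z in [(593,262),(635,258),(638,303),(597,307)]],.068,'sq top')
for n,z,zz in(('eraser',(365,512),.013),('clip',(80,550),.014)): print(n,onz(c,*up(z,(255,170)),zz))
print('loupe',onz(c,250,139,.038),'spool',onz(c,304,145,.04))
for n in ((125,190),(213,215)): print(onz(c,*n,.093))
```

```text
plate [0.5624 0.1643 0.015 ] sides [0.2266 0.1409 0.2248 0.1398] angs [-102.8, 166.7, 76.9, -12.6]
block 292.58799930228497 224.45229373800802 [ 0.5192 -0.0956  0.025 ] 955.5
chip 158.5 220.37962962962962 [0.5335 0.196  0.021 ] 18.0
chip 185.90740740740742 216.96296296296296 [0.5399 0.1359 0.021 ] 27.0
chip 170.43548387096774 215.31182795698922 [0.5441 0.1697 0.021 ] 31.0
block [ 0.5186 -0.0954  0.025 ] sides [0.1201 0.0409 0.1189 0.0401] angs [-80.1, -171.6, 99.5, 10.1]
rack [ 0.5424 -0.2686  0.024 ] sides [0.0439 0.13   0.0439 0.1284] angs [-85.8, -177.1, 92.1, 2.9]
long top [ 0.5748 -0.2688  0.068 ] sides [0.0174 0.0341 0.0183 0.0345] angs [-86.8, -177.6, 94.2, 1.0]
sq top [ 0.5113 -0.2719  0.068 ] sides [0.0178 0.0188 0.0174 0.0189] angs [-85.8, -177.8, 94.3, 3.5]
eraser [ 0.4142 -0.1703  0.013 ]
clip [ 0.4004 -0.0457  0.014 ]
loupe [ 0.7051 -0.007   0.038 ] spool [ 0.6895 -0.1233  0.04  ]
[0.5947 0.2488 0.093 ]
[0.5401 0.0684 0.093 ]
```

```bash
cat >> h.py <<'E'
def delta(p,yaw):
    "tool-frame delta (deg, mm) from measured pose to TCP at p, tool down, tool x at yaw deg"
    s=env.state();R0=R.from_rotvec(s['tcp_rot'])
    y=np.radians(yaw);c,q=np.cos(y),np.sin(y)
    R1=R.from_matrix(np.array([[c,q,0],[q,-c,0],[0,0,-1]]))
    rv=np.degrees((R0.inv()*R1).as_rotvec());d=R0.inv().apply(np.array(p)-s['eef_pos'])*1e3
    print('t',round(s['t'],2),'turn',rv.round(2),'shift',d.round(1),'q6',round(float(s['q'][5]),2))
BC=np.array([.5624,.1643,0]);BY=-12.9
def bp(x,y,z):
    a=np.radians(BY);return BC+np.array([np.cos(a)*x-np.sin(a)*y,np.sin(a)*x+np.cos(a)*y,z])
E
python3 -c "
from h import *
delta([.519,-.0955,.12],9.7)"
```

```text
t 0.1 turn [5.000e-02 8.000e-02 6.014e+01] shift [-510.1  520.1  111.3] q6 1.57
```

apply_moves(
  deltas="0 0 10 -42 43 0 1; 0 0 20 -84 86 0 1; 0 0 30 -126 130 0 1; 0 0 40 -168 173 0 1; 0 0 45 -210 215 10 1",
)

```text
t: 0.72
eef_pos: [0.337, 0.2905, 0.2216]
tcp_rot: [-3.069, -0.671, -0.002]
contact_force: [0.6, 0.5, -0.0]
finger_gap: 0.0854
```

```bash
python3 -c "
from h import *
delta([.519,-.0955,.1],9.7)"
```

```text
t 0.72 turn [-0.02 -0.08 14.96] shift [  4.1 426.8 121.5] q6 1.85
```

Tracking is tight.

apply_moves(
  deltas="0 0 3 1 60 0 1; 0 0 6 2 120 10 1; 0 0 9 3 180 25 1; 0 0 12 4 240 45 1; 0 0 15 4 300 65 1",
)

```text
t: 1.35
eef_pos: [0.4658, 0.0209, 0.1562]
tcp_rot: [-3.13, -0.267, -0.001]
contact_force: [1.3, 0.9, 0.0]
finger_gap: 0.0857
```

```bash
python3 -c "
from h import *
delta([.519,-.0955,.06],9.7)"
```

```text
t 1.35 turn [-0.01 -0.03  0.04] shift [ 32.7 123.7  96.2] q6 1.45
```

apply_moves(
  deltas="0 0 0 14 50 20 1; 0 0 0 28 100 40 1; 0 0 0 32.7 123.7 70 1; 0 0 0 32.7 123.7 96 1; 0 0 0 32.7 123.7 96 1",
)

```text
t: 1.98
eef_pos: [0.5163, -0.0935, 0.0586]
tcp_rot: [-3.129, -0.268, 0.008]
contact_force: [0.0, -0.3, 1.0]
finger_gap: 0.085
```

```bash
python3 -c "
from h import *
cam('top','t1.png');c=cam('side')
cv2.imwrite('pics/s1.png',cv2.resize(c['img'][130:330,170:350,::-1],None,fx=3,fy=3))
t=cam('top');cv2.imwrite('pics/t1.png',cv2.resize(t['img'][150:300,220:400,::-1],None,fx=4,fy=4))
delta([.519,-.0955,.004],9.7)"
```

```text
t 2.12 turn [ 0.02 -0.05  0.17] shift [-0.6  2.1 57.7] q6 1.22
```

View pics/t1.png

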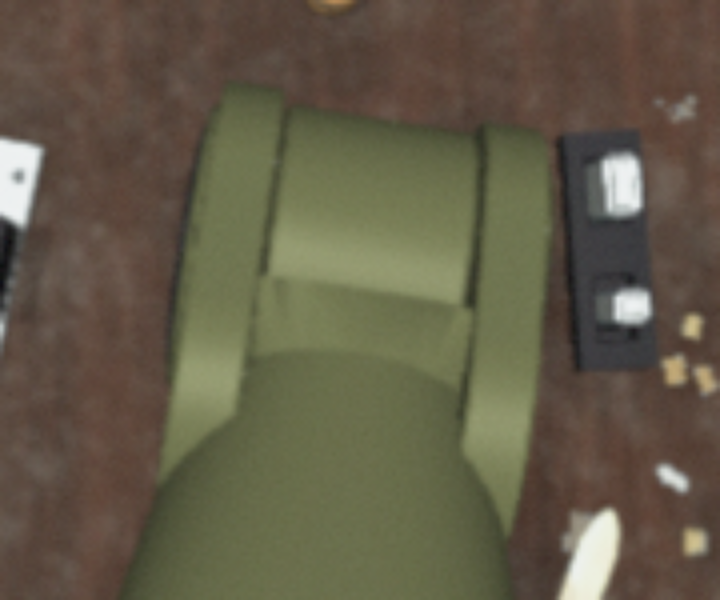

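View pics/s1.png

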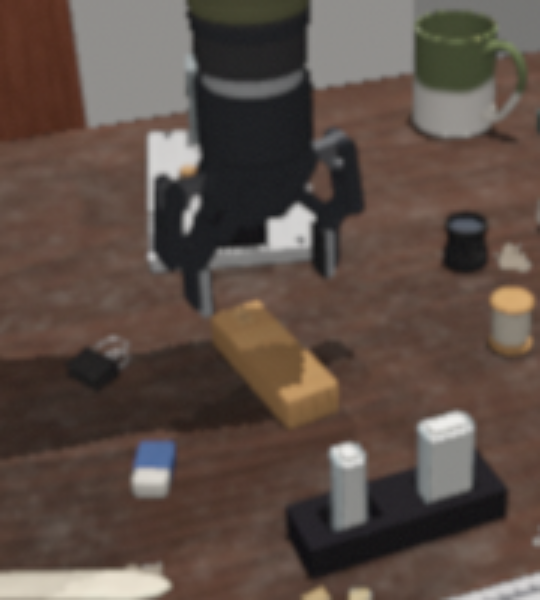

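The side view shows the open fingers straddling the block at about (270,350) in the zoom. The top view is blocked by the arm. I'll descend.

apply_moves(
  deltas="0 0 0 0 1 25 1; 0 0 0 0 1 45 1; 0 0 0 0 1 54 1; 0 0 0 0 1 54 1; 0 0 0 0 1 54 1",
)

```text
t: 2.75
eef_pos: [0.5197, -0.0946, 0.0078]
tcp_rot: [3.13, 0.27, 0.002]
contact_force: [-0.5, -0.5, -0.2]
finger_gap: 0.0854
```

apply_moves(
  deltas="0 0 0 0 0 0 0.6; 0 0 0 0 0 0 0.4; 0 0 0 0 0 0 0.3; 0 0 0 0 0 0 0.2; 0 0 0 0 0 0 0.2",
)

```text
t: 3.38
eef_pos: [0.5194, -0.0946, 0.0074]
tcp_rot: [3.13, 0.269, 0.002]
contact_force: [-0.3, 0.9, 6.7]
finger_gap: 0.0386
```

```bash
python3 -c "
from h import *
c=cam('side')
cv2.imwrite('pics/s2.png',cv2.resize(c['img'][180:310,170:350,::-1],None,fx=4,fy=4))
s=env.state();print(s['eef_pos'],s['contact_force'],s['finger_gap'])
delta([.519,-.0955,.004],9.7)"
```

```text
[ 0.51936503 -0.09463969  0.00737277] [-0.3548006  -0.02466603  6.03216896] 0.03864339869097183
t 3.42 turn [ 0.02 -0.05  0.14] shift [-0.5  0.8  3.4] q6 1.22
```

View pics/s2.png

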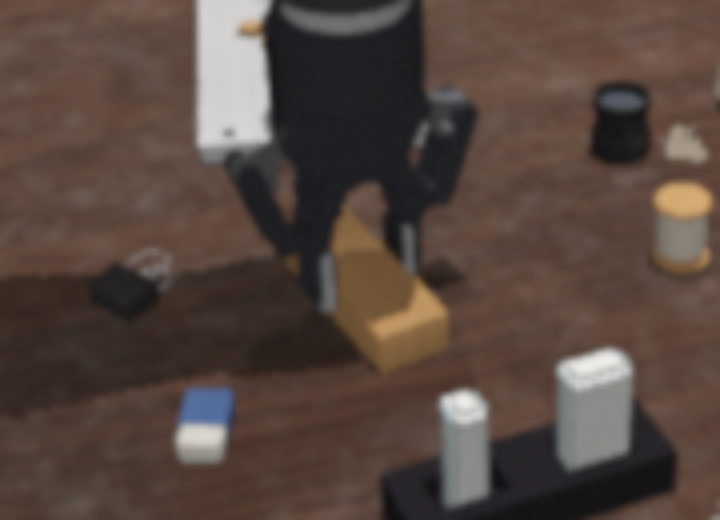

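apply_moves(
  deltas="0 0 0 0 0 -20 0; 0 0 0 0 0 -60 0; 0 0 0 0 0 -110 0; 0 0 0 0 0 -140 0; 0 0 0 0 0 -140 0",
)

```text
t: 4.05
eef_pos: [0.5207, -0.0949, 0.1492]
tcp_rot: [3.129, 0.269, 0.007]
contact_force: [0.2, 0.0, -1.1]
finger_gap: 0.0385
```

```bash
python3 -c "
from h import *
c=cam('side')
cv2.imwrite('pics/s3.png',cv2.resize(c['img'][130:310,170:350,::-1],None,fx=3,fy=3))
s=env.state();print(s['eef_pos'],s['contact_force'],s['finger_gap'])
delta(bp(.065,0,.147),BY)"
```

```text
[ 0.51945689 -0.09464975  0.14741858] [ 0.06838092  0.09890709 -0.47073393] 0.03900746493228268
t 4.1 turn [ 2.000e-02 -1.100e-01  2.274e+01] shift [ 146.5 -222.7    0.5] q6 1.22
```

View pics/s3.png

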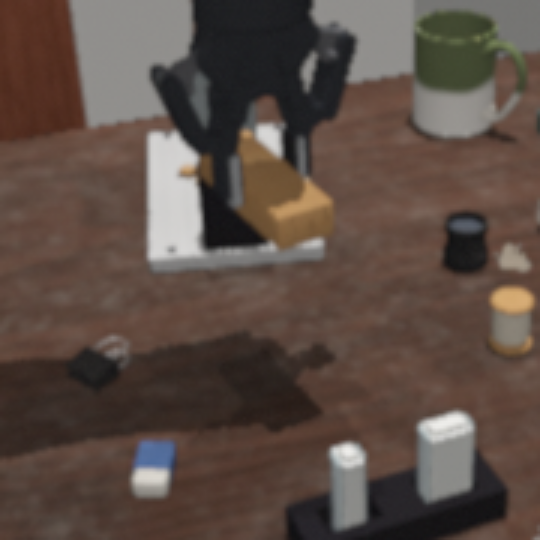

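The block is held level and centred, at about (265,190) in the zoom. I'll carry it above the +x side of the plate.

apply_moves(
  deltas="0 0 5 33 -50 0 0; 0 0 10 66 -100 0 0; 0 0 15 99 -150 0 0; 0 0 20 130 -198 0 0; 0 0 22.7 146.5 -222.7 0 0",
)

```text
t: 4.72
eef_pos: [0.6246, 0.1526, 0.1441]
tcp_rot: [3.121, -0.351, -0.005]
contact_force: [0.5, -0.5, -0.6]
finger_gap: 0.0387
```

apply_moves(
  deltas="0 0 0 0 0 30 0; 0 0 0 0 0 60 0; 0 0 0 0 0 80 0; 0 0 0 0 0 90 0; 0 0 0 0 0 90 0",
)

```text
t: 5.35
eef_pos: [0.6238, 0.1496, 0.0551]
tcp_rot: [3.121, -0.352, -0.004]
contact_force: [1.1, -0.8, 0.3]
finger_gap: 0.0384
```

```bash
python3 -c "
from h import *
t=cam('top');cv2.imwrite('pics/t4.png',cv2.resize(t['img'][140:270,90:260,::-1],None,fx=4,fy=4))
c=cam('side')
cv2.imwrite('pics/s4.png',cv2.resize(c['img'][100:240,180:330,::-1],None,fx=4,fy=4))
s=env.state();print(s['eef_pos'],s['contact_force'],s['finger_gap'])
delta(bp(.065,0,.0238),BY)"
```

```text
[0.6253872  0.14996368 0.05706271] [-0.04779198  0.1587278  -0.61967469] 0.039016077385525046
t 5.45 turn [-0.01 -0.02  0.04] shift [ 0.4  0.1 33.3] q6 2.03
```

View pics/t4.png

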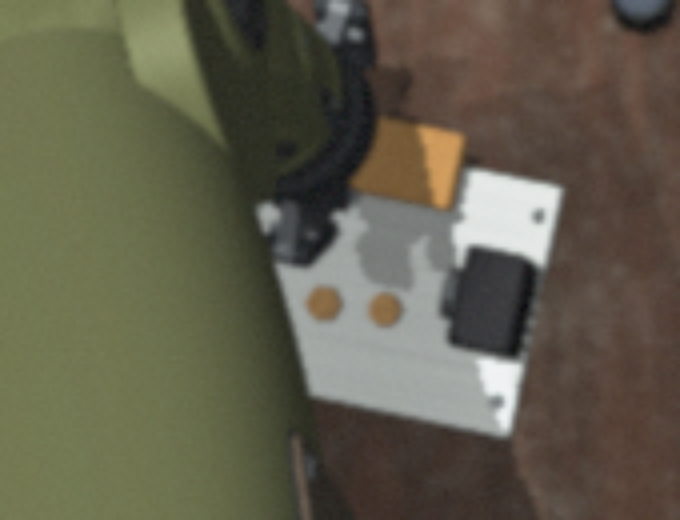

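View pics/s4.png

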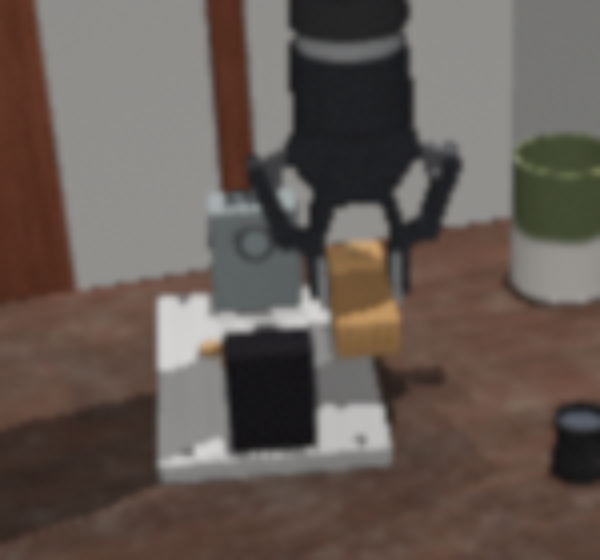

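The top view shows the block's -y end with corners at zoom (465,132) and (445,210). I'll check those in the bench frame.

```bash
python3 -c "
from h import *
t=cam('top');a=np.radians(BY)
for z in((465,132),(445,210)):
    u=(np.array(z)+.5)/4-.5+[90,140];d=onz(t,*u,.0747)-BC
    print(np.cos(a)*d[0]+np.sin(a)*d[1],-np.sin(a)*d[0]+np.cos(a)*d[1])
"
```

```text
0.083024370410439 -0.063049570823323
0.041169515090180984 -0.06155299440322637
```

apply_moves(
  deltas="0 0 0 0 -2 15 0; 0 0 0 0 -2 28 0; 0 0 0 0 -2 33 0; 0 0 0 0 -2 33 0; 0 0 0 0 -2 33 0",
)

```text
t: 6.12
eef_pos: [0.6256, 0.1519, 0.0237]
tcp_rot: [-3.122, 0.352, -0.0]
contact_force: [0.5, -0.7, -0.9]
finger_gap: 0.0387
```

```bash
python3 -c "
from h import *
c=cam('side')
cv2.imwrite('pics/s5.png',cv2.resize(c['img'][100:240,180:330,::-1],None,fx=4,fy=4))
s=env.state();print(s['eef_pos'],s['contact_force'],s['finger_gap'])
delta(bp(-.08,0.002,.0234),BY)"
```

```text
[0.62565177 0.15189926 0.02372832] [ 0.31712011  0.44855762 -1.41282965] 0.038741582774936896
t 6.17 turn [-0.   -0.01  0.04] shift [-1.444e+02 -1.000e-01  3.000e-01] q6 2.03
```

View pics/s5.png

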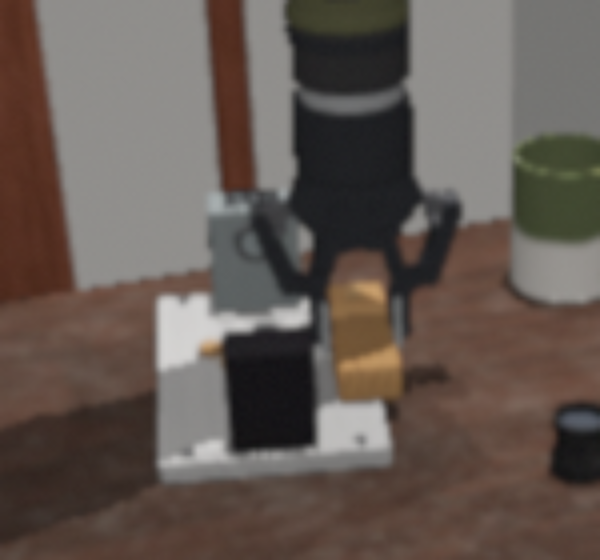

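apply_moves(
  deltas="0 0 0 -13 0 0 0; 0 0 0 -26 0 0 0; 0 0 0 -39 0 0 0; 0 0 0 -52 0 0 0; 0 0 0 -65 0 0 0",
)

```text
t: 6.8
eef_pos: [0.5612, 0.1666, 0.0239]
tcp_rot: [-3.122, 0.352, -0.0]
contact_force: [-0.8, -0.6, -1.3]
finger_gap: 0.0386
```

apply_moves(
  deltas="0 0 0 -12 0 0 0; 0 0 0 -24 0 0 0; 0 0 0 -36 0 0 0; 0 0 0 -48 0 0 0; 0 0 0 -60 0 0 0",
)

```text
t: 7.42
eef_pos: [0.5041, 0.1801, 0.0244]
tcp_rot: [-3.121, 0.352, -0.003]
contact_force: [2.3, -1.8, 7.9]
finger_gap: 0.0386
```

```bash
python3 -c "
from h import *
t=cam('top');cv2.imwrite('pics/t6.png',cv2.resize(t['img'][140:270,90:260,::-1],None,fx=4,fy=4))
c=cam('side')
cv2.imwrite('pics/s6.png',cv2.resize(c['img'][100:240,180:330,::-1],None,fx=4,fy=4))
s=env.state();print(s['eef_pos'],s['contact_force'],s['finger_gap'])
delta(bp(-.12,0.002,.0234),BY)"
```

```text
[0.5033877  0.18037794 0.02467094] [ 0.36817349 -0.68462193  4.82238524] 0.038616944610713085
t 7.53 turn [-0.06 -0.07  0.08] shift [-58.9   0.4   1.2] q6 2.14
```

View pics/t6.png

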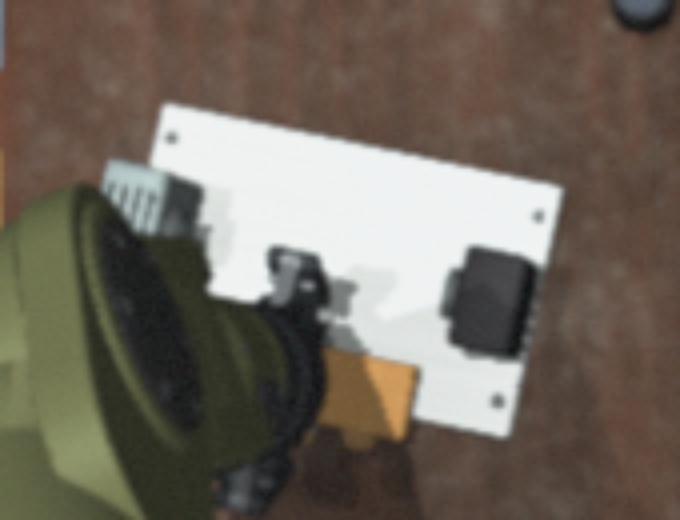

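View pics/s6.png

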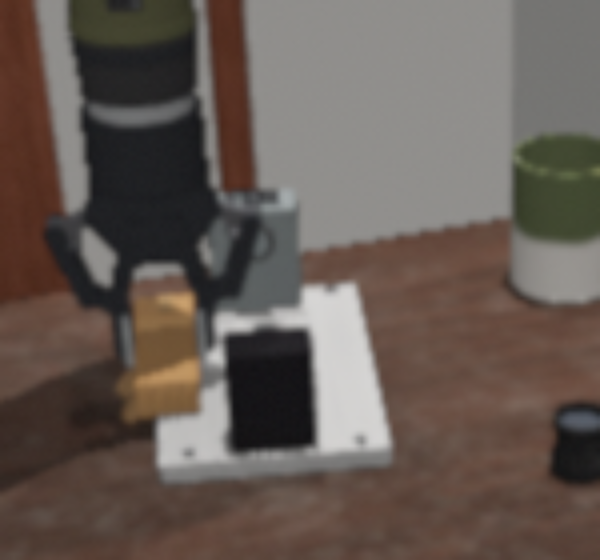

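The chips are being pushed over the edge; one shows at top-view zoom (360,442), with a light upward force. I'll push on past the edge.

apply_moves(
  deltas="0 0 0 -12 0 0 0; 0 0 0 -24 0 0 0; 0 0 0 -36 0 0 0; 0 0 0 -48 0 0 0; 0 0 0 -60 0 0 0",
)

```text
t: 8.15
eef_pos: [0.4439, 0.193, 0.0234]
tcp_rot: [3.121, -0.352, -0.001]
contact_force: [-0.2, 0.9, -0.4]
finger_gap: 0.0388
```

```bash
python3 -c "
from h import *
t=cam('top');cv2.imwrite('pics/t7.png',cv2.resize(t['img'][140:290,90:260,::-1],None,fx=4,fy=4))
c=cam('side')
cv2.imwrite('pics/s7.png',cv2.resize(c['img'][100:240,160:310,::-1],None,fx=4,fy=4))
s=env.state();print(s['eef_pos'],s['contact_force'],s['finger_gap'])
delta(bp(-.12,0.002,.0234),BY)"
```

```text
[0.44321266 0.19296776 0.02335832] [ 0.25821695 -0.55047592  0.1581805 ] 0.03859493246046388
t 8.25 turn [0.06 0.09 0.09] shift [ 2.6 -0.7 -0. ] q6 2.2
```

View pics/t7.png

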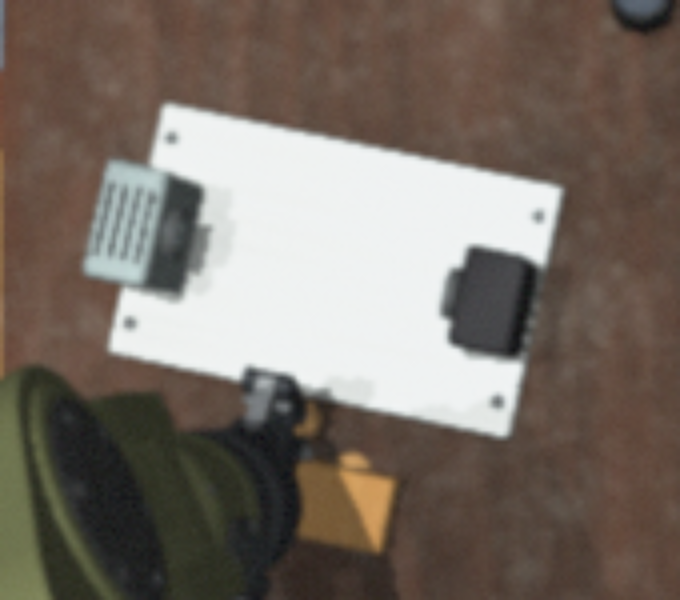

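View pics/s7.png

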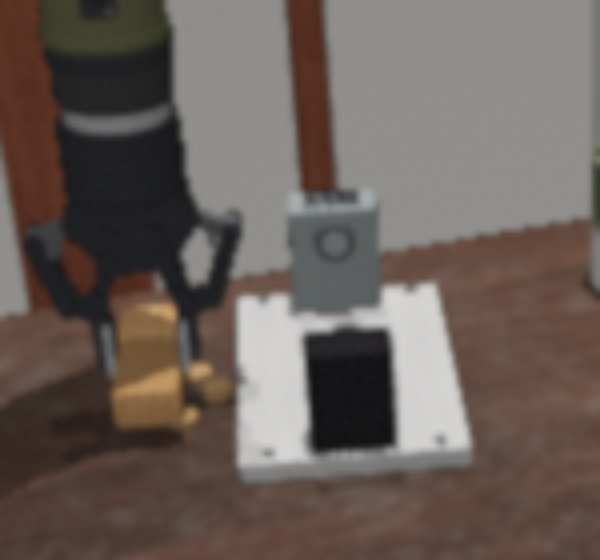

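The plate is clear. All three chips lie on the table just off the -x edge, at side-view zoom (215,390), (200,370) and (190,418). Next I'll lift the block and lay it down on the bench's far (+x) side.

apply_moves(
  deltas="0 0 0 0 0 -40 0; 0 0 0 0 0 -90 0; 0 0 0 0 0 -130 0; 0 0 0 50 0 -130 0; 0 0 0 100 0 -130 0",
)

```text
t: 8.88
eef_pos: [0.5446, 0.171, 0.1551]
tcp_rot: [-3.121, 0.35, -0.004]
contact_force: [0.8, 0.9, -0.6]
finger_gap: 0.0386
```

```bash
python3 -c "
from h import *
t=cam('top');cv2.imwrite('pics/t8.png',cv2.resize(t['img'][140:290,90:260,::-1],None,fx=4,fy=4))
delta(bp(.135,0.0,.15),BY)"
```

```text
t 8.93 turn [-0.06 -0.41 -0.06] shift [147.5   2.2   5.4] q6 2.1
```

View pics/t8.png

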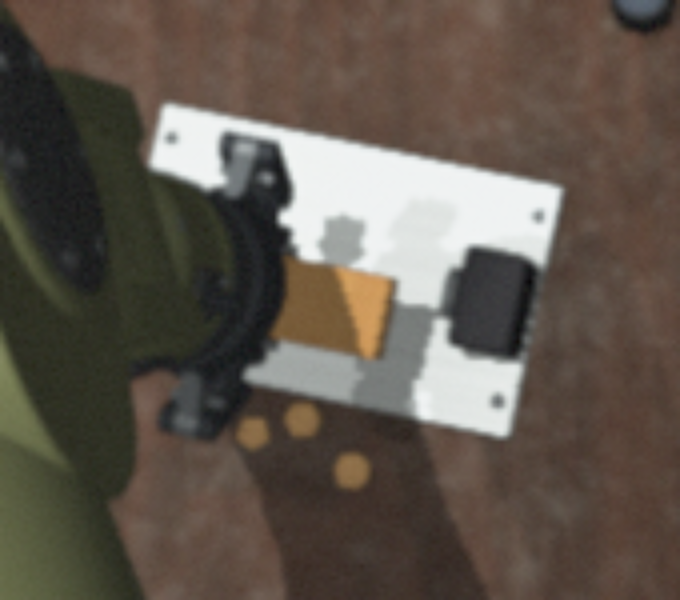

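The view shows three chips flat on the table, clear of the plate. On to the placing spot.

apply_moves(
  deltas="0 0 0 45 0 0 0; 0 0 0 90 0 0 0; 0 0 0 130 1 0 0; 0 0 0 147 2 5 0; 0 0 0 147 2 5 0",
)

```text
t: 9.55
eef_pos: [0.686, 0.1355, 0.1474]
tcp_rot: [3.121, -0.354, -0.002]
contact_force: [0.3, 0.2, -0.5]
finger_gap: 0.0389
```

```bash
python3 -c "
from h import *
delta(bp(.135,0.0,.0085),BY)"
```

```text
t 9.55 turn [ 0.04  0.07 -0.03] shift [  8.3  -0.6 138.8] q6 1.99
```

apply_moves(
  deltas="0 0 0 0 0 35 0; 0 0 0 0 0 70 0; 0 0 0 0 0 105 0; 0 0 0 0 0 125 0; 0 0 0 0 0 132 0",
)

```text
t: 10.18
eef_pos: [0.6843, 0.1363, 0.0158]
tcp_rot: [3.121, -0.351, -0.003]
contact_force: [-0.1, 0.8, 0.1]
finger_gap: 0.0387
```

```bash
python3 -c "
from h import *
c=cam('side')
cv2.imwrite('pics/s9.png',cv2.resize(c['img'][100:240,180:330,::-1],None,fx=4,fy=4))
s=env.state();print(s['eef_pos'],s['contact_force'],s['finger_gap'])
delta(bp(.135,0.0,.0078),BY)"
```

```text
[0.68474906 0.13626715 0.01581404] [-0.4181512   0.06814494 -1.9637497 ] 0.03886357563152442
t 10.22 turn [0.03 0.07 0.06] shift [ 9.5 -0.   8. ] q6 1.99
```

View pics/s9.png

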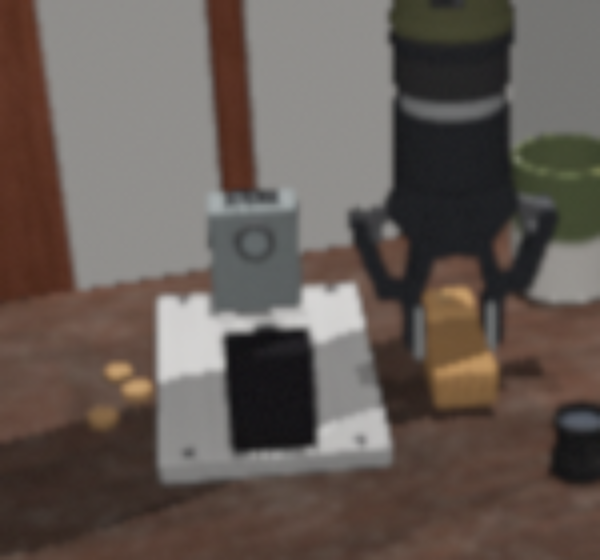

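Side view: the block hangs beside the bench at (460,350), clear of the plate, and the chips are at (105,390). I'll lower it and release.

apply_moves(
  deltas="0 0 0 5 0 4 0; 0 0 0 5 0 7 0; 0 0 0 5 0 8 0; 0 0 0 5 0 8 0",
)

```text
t: 10.72
eef_pos: [0.6905, 0.135, 0.009]
tcp_rot: [-3.122, 0.352, -0.0]
contact_force: [-0.0, -0.2, -0.6]
finger_gap: 0.0385
```

apply_moves(
  deltas="0 0 0 0 0 0 0.6; 0 0 0 0 0 0 0.62; 0 0 0 0 0 0 0.62; 0 0 0 0 0 0 0.62",
)

```text
t: 11.22
eef_pos: [0.6904, 0.1351, 0.0088]
tcp_rot: [3.122, -0.352, 0.0]
contact_force: [0.8, 0.2, 0.4]
finger_gap: 0.0531
```

apply_moves(
  deltas="0 0 0 0 0 -20 0.62; 0 0 0 0 0 -60 0.62; 0 0 0 0 0 -110 0.62; 0 0 0 0 0 -150 0.62; 0 0 0 0 0 -170 0.62",
)

```text
t: 11.85
eef_pos: [0.692, 0.1353, 0.1839]
tcp_rot: [-3.12, 0.352, -0.009]
contact_force: [0.5, -0.4, -0.6]
finger_gap: 0.0528
```

```bash
python3 -c "
from h import *
t=cam('top');cv2.imwrite('pics/t10.png',cv2.resize(t['img'][110:290,90:270,::-1],None,fx=3.3,fy=3.3))
c=cam('side')
cv2.imwrite('pics/s10.png',cv2.resize(c['img'][100:240,180:330,::-1],None,fx=4,fy=4))
delta([.5748,-.2695,.18],-87.2)"
```

```text
t 11.95 turn [-0.37 -0.21 74.34] shift [-24.7 421.    2.4] q6 1.99
```

View pics/t10.png

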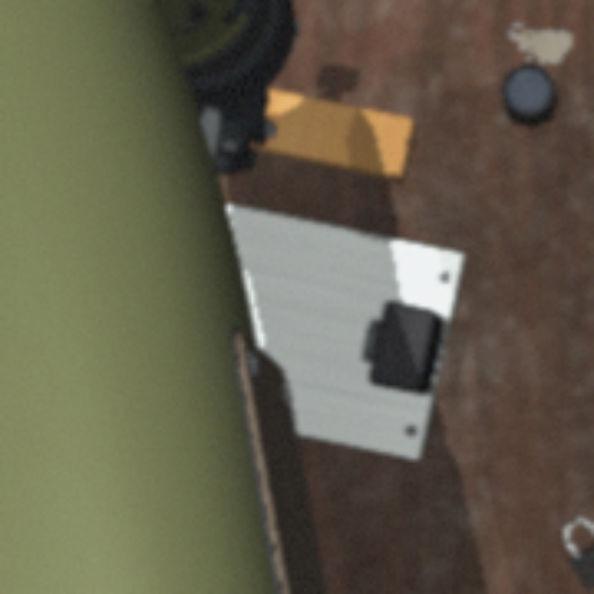

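View pics/s10.png

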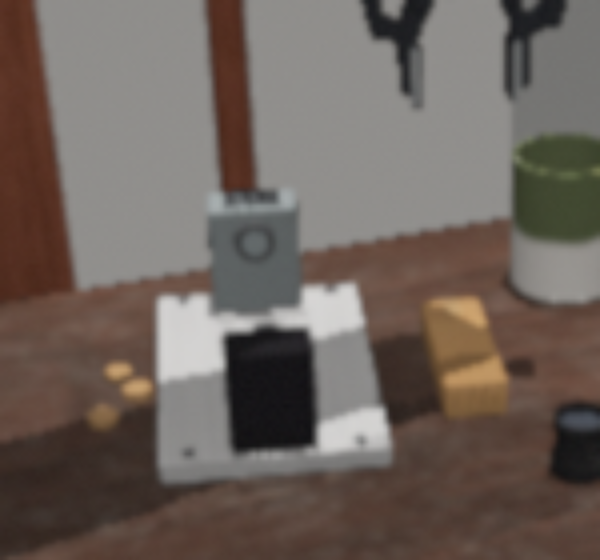

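The block lies flat beside the bench at side-view zoom (465,355), and the plate is clear. The transit to the rack needs a 74° turn. While the arm moves I'll also check the cell's position against the side view.

apply_moves(
  deltas="0 0 10 -3 55 0 0.62; 0 0 20 -6 110 0 0.62; 0 0 30 -9 165 0 0.62; 0 0 40 -12 220 0 0.62; 0 0 50 -15 275 0 0.62",
)

```text
t: 12.58
eef_pos: [0.6134, -0.1312, 0.1783]
tcp_rot: [2.676, -1.645, -0.001]
contact_force: [0.3, -0.2, 0.2]
finger_gap: 0.0527
```

Run:
```python
from h import *
import pickle
c=pickle.load(open('c0.pkl','rb'))['side']
a=np.radians(2.8)
def zz(p): q=proj(c,p);return (q-[255,255]+.5)*7-.5
for ctr in ((.5748,-.2688),(.5748,-.271),(.5748,-.267)):
  for z in (.03,.068):
    P=[np.array([ctr[0]+np.cos(a)*x-np.sin(a)*y,ctr[1]+np.sin(a)*x+np.cos(a)*y,z]) for x,y in((-13.5e-3,-.009),(13.5e-3,-.009),(-.016,-.006),(-.016,.006),(.016,-.006),(.016,.006))]
    print(ctr,z,[tuple(zz(p).round(0)) for p in P])
delta([.5748,-.2695,.18],-87.2)
```

```text
(0.5748, -0.2688) 0.03 [(np.float64(416.0), np.float64(272.0)), (np.float64(509.0), np.float64(243.0)), (np.float64(402.0), np.float64(268.0)), (np.float64(382.0), np.float64(239.0)), (np.float64(513.0), np.float64(234.0)), (np.float64(491.0), np.float64(206.0))]
(0.5748, -0.2688) 0.068 [(np.float64(419.0), np.float64(157.0)), (np.float64(514.0), np.float64(129.0)), (np.float64(405.0), np.float64(153.0)), (np.float64(384.0), np.float64(125.0)), (np.float64(517.0), np.float64(120.0)), (np.float64(495.0), np.float64(93.0))]
(0.5748, -0.271) 0.03 [(np.float64(420.0), np.float64(278.0)), (np.float64(513.0), np.float64(249.0)), (np.float64(406.0), np.float64(273.0)), (np.float64(385.0), np.float64(245.0)), (np.float64(516.0), np.float64(239.0)), (np.float64(495.0), np.float64(211.0))]
(0.5748, -0.271) 0.068 [(np.float64(422.0), np.float64(162.0)), (np.float64(518.0), np.float64(134.0)), (np.float64(408.0), np.float64(158.0)), (np.float64(387.0), np.float64(130.0)), (np.float64(521.0), np.float64(125.0)), (np.float64(499.0), np.float64(98.0))]
(0.5748, -0.267) 0.03 [(np.float64(414.0), np.float64(268.0)), (np.float64(507.0), np.float64(239.0)), (np.float64(400.0), np.float64(263.0)), (np.float64(379.0), np.float64(235.0)), (np.float64(510.0), np.float64(230.0)), (np.float64(488.0), np.float64(202.0))]
(0.5748, -0.267) 0.068 [(np.float64(416.0), np.float64(153.0)), (np.float64(511.0), np.float64(125.0)), (np.float64(402.0), np.float64(148.0)), (np.float64(381.0), np.float64(121.0)), (np.float64(514.0), np.float64(115.0)), (np.float64(492.0), np.float64(89.0))]
t 12.57 turn [4.000e-02 2.000e-02 2.402e+01] shift [106.   96.9  -1.7] q6 2.46
```

The side-view silhouette (379–512) agrees with the top-view estimate to within about 1 mm. I'll use (0.574, -0.269).

```bash
python3 -c "
from h import *
delta([.574,-.269,.13],-87.2)"
```

```text
t 12.57 turn [4.000e-02 2.000e-02 2.402e+01] shift [105.2  97.3  48.3] q6 2.46
```

apply_moves(
  deltas="0 0 8 36 33 0 0.62; 0 0 16 72 66 10 0.62; 0 0 24 105.5 97.5 30 0.62; 0 0 24 105.5 97.5 48 0.62; 0 0 24 105.5 97.5 48 0.62",
)

```text
t: 13.2
eef_pos: [0.5743, -0.2672, 0.1286]
tcp_rot: [2.281, -2.159, -0.007]
contact_force: [0.0, -0.3, -0.4]
finger_gap: 0.0531
```

```bash
python3 -c "
from h import *
t=cam('top');cv2.imwrite('pics/t11.png',cv2.resize(t['img'][150:270,300:440,::-1],None,fx=4,fy=4))
c=cam('side')
cv2.imwrite('pics/s11.png',cv2.resize(c['img'][190:330,230:370,::-1],None,fx=4,fy=4))
print(env.state()['eef_pos'])
delta([.574,-.269,.034],-87.2)"
```

```text
[ 0.57611231 -0.26698748  0.1307287 ]
t 13.3 turn [0.03 0.03 0.45] shift [ 1.9  2.2 96.7] q6 2.65
```

View pics/t11.png

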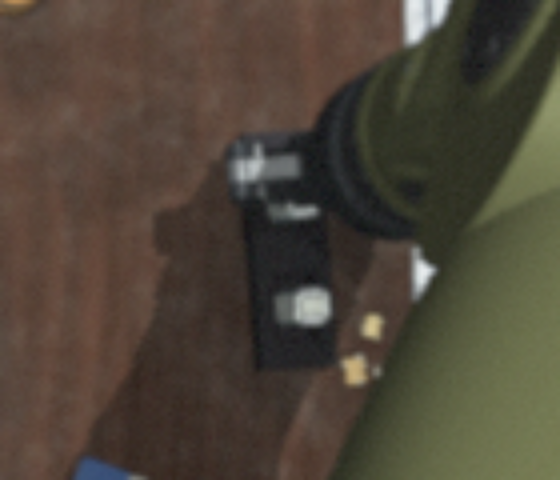

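View pics/s11.png

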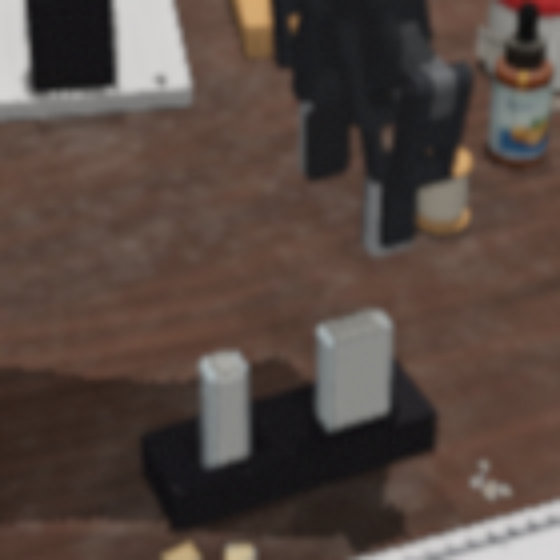

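apply_moves(
  deltas="0 0 0.4 2 2 20 0.62; 0 0 0.4 2 2 40 0.62; 0 0 0.4 2 2 48 0.62; 0 0 0.4 2 2 48 0.62; 0 0 0.4 2 2 48 0.62",
)

```text
t: 13.92
eef_pos: [0.5749, -0.2702, 0.0839]
tcp_rot: [-2.274, 2.167, -0.002]
contact_force: [0.8, -0.2, -0.0]
finger_gap: 0.0531
```

```bash
python3 -c "
from h import *
for i in range(3):
    c=cam('side');delta([.574,-.269,.034],-87.2)
cv2.imwrite('pics/s12.png',cv2.resize(c['img'][210:310,260:360,::-1],None,fx=6,fy=6,interpolation=cv2.INTER_CUBIC))
print(env.state()['eef_pos'])
# expected finger centre in the zoom if the pads are at TCP
for y in(-.027,.027): print(((proj(c,[.574,-.269+y,.095])-[260,210])*6).round())
"
```

```text
t 13.97 turn [-0.08 -0.04 -0.03] shift [-1.4  0.9 49.9] q6 2.65
t 14.03 turn [-0.08 -0.04 -0.04] shift [-1.5  0.8 49.8] q6 2.65
t 14.07 turn [-0.07 -0.04 -0.05] shift [-1.5  0.7 49.7] q6 2.65
[ 0.57467539 -0.27040539  0.08365709]
[392. 355.]
[317. 250.]
```

View pics/s12.png

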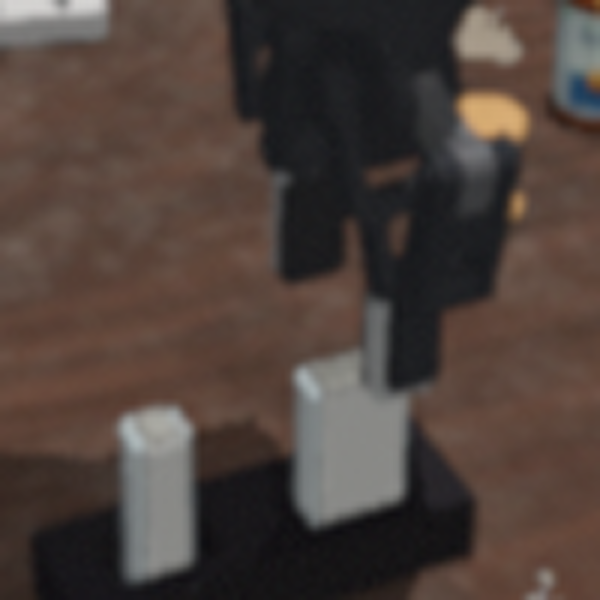

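apply_moves(
  deltas="0 0 0 -1.4 0.7 15 0.62; 0 0 0 -1.4 0.7 30 0.62; 0 0 0 -1.4 0.7 45 0.62; 0 0 0 -1.4 0.7 52 0.62; 0 0 0 -1.4 0.7 52 0.62",
)

```text
t: 14.7
eef_pos: [0.5727, -0.2685, 0.0298]
tcp_rot: [2.274, -2.167, -0.002]
contact_force: [0.2, 0.3, -0.1]
finger_gap: 0.0528
```

```bash
python3 -c "
from h import *
for i in range(2):
    c=cam('side');delta([.574,-.269,.031],-87.2)
t=cam('top')
a=cv2.resize(c['img'][220:310,260:350,::-1],None,fx=6,fy=6,interpolation=cv2.INTER_CUBIC)
cv2.imwrite('pics/s13.png',a)
print(env.state()['contact_force'])
"
```

```text
t 14.75 turn [ 0.03  0.01 -0.06] shift [ 0.2 -0.8 -0.5] q6 2.66
t 14.8 turn [-0.02 -0.01 -0.06] shift [ 0.1 -0.4 -0. ] q6 2.66
[ 0.45341409 -0.48386214 -0.70527188]
```

View pics/s13.png

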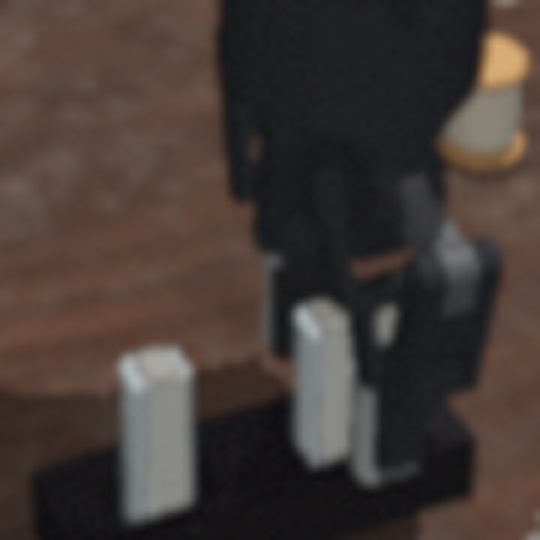

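The cell at (320,385) stands between the two fingers, which are centred on it. I'll close slowly.

apply_moves(
  deltas="0 0 0 0 0 0 0.5; 0 0 0 0 0 0 0.42; 0 0 0 0 0 0 0.35; 0 0 0 0 0 0 0.28; 0 0 0 0 0 0 0.24",
)

```text
t: 15.48
eef_pos: [0.5733, -0.2688, 0.0308]
tcp_rot: [-2.274, 2.168, 0.0]
contact_force: [0.3, -0.2, -0.2]
finger_gap: 0.0206
```

apply_moves(
  deltas="0 0 0 0 0 0 0.2; 0 0 0 0 0 0 0.16; 0 0 0 0 0 0 0.1; 0 0 0 0 0 0 0; 0 0 0 0 0 0 0",
)

```text
t: 16.1
eef_pos: [0.5732, -0.2683, 0.0307]
tcp_rot: [-2.274, 2.167, 0.001]
contact_force: [-1.0, 5.1, 1.0]
finger_gap: 0.0174
```

```bash
python3 -c "
from h import *
for i in range(2):
    c=cam('side');delta([.574,-.269,.031],-87.2)
a=cv2.resize(c['img'][220:310,260:350,::-1],None,fx=6,fy=6,interpolation=cv2.INTER_CUBIC)
cv2.imwrite('pics/s14.png',a)
s=env.state();print(s['contact_force'],s['finger_gap'],s['wrist_torque'])
"
```

```text
t 16.15 turn [ 0.01  0.06 -0.04] shift [ 0.8 -0.8 -0.3] q6 2.66
t 16.2 turn [ 0.01  0.06 -0.04] shift [ 0.8 -0.8 -0.3] q6 2.66
[-0.59747331  4.78586864  0.5207209 ] 0.01729956685283274 [1.17901808 0.11879415 0.01661426]
```

View pics/s14.png

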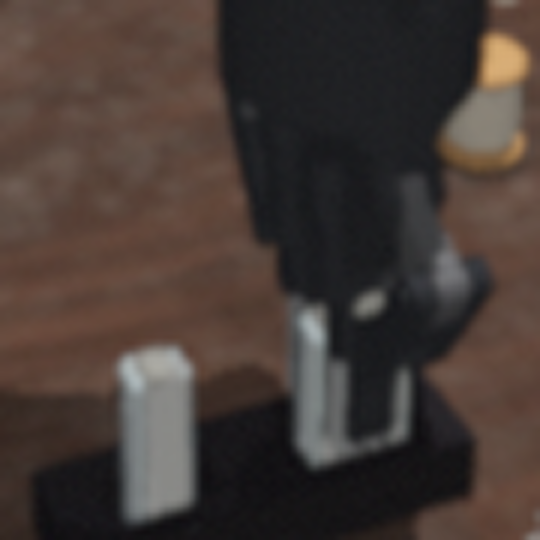

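The near finger sits inside the wide frosted face, with margin on both sides. I'll lift straight up and ease the small side force.

apply_moves(
  deltas="0 0 0 -0.7 0 -3 0; 0 0 0 -0.7 0 -9 0; 0 0 0 -0.7 0 -18 0; 0 0 0 -0.7 0 -28 0; 0 0 0 -0.7 0 -40 0",
)

```text
t: 16.82
eef_pos: [0.5737, -0.2688, 0.0721]
tcp_rot: [2.273, -2.168, 0.002]
contact_force: [-0.0, -0.1, -0.8]
finger_gap: 0.0176
```

apply_moves(
  deltas="0 0 0 0 0 -15 0; 0 0 0 0 0 -35 0; 0 0 0 0 0 -60 0; 0 0 0 0 0 -78 0; 0 0 0 0 0 -85 0",
)

```text
t: 17.45
eef_pos: [0.574, -0.2685, 0.1575]
tcp_rot: [-2.274, 2.167, -0.004]
contact_force: [-0.4, -0.1, -0.2]
finger_gap: 0.0174
```

```bash
python3 -c "
from h import *
c=cam('side')
a=cv2.resize(c['img'][180:310,250:380,::-1],None,fx=4.5,fy=4.5,interpolation=cv2.INTER_CUBIC)
cv2.imwrite('pics/s15.png',a)
s=env.state();print(s['contact_force'],s['finger_gap'],s['eef_pos'])
delta(bp(0,0,.16),BY)
"
```

```text
[-0.02917266  0.86625939  0.62858131] 0.017010765183605645 [ 0.57402227 -0.26849974  0.15763082]
t 17.5 turn [-5.000e-02 -1.300e-01 -7.436e+01] shift [-432.9   -9.1   -2.8] q6 2.66
```

View pics/s15.png

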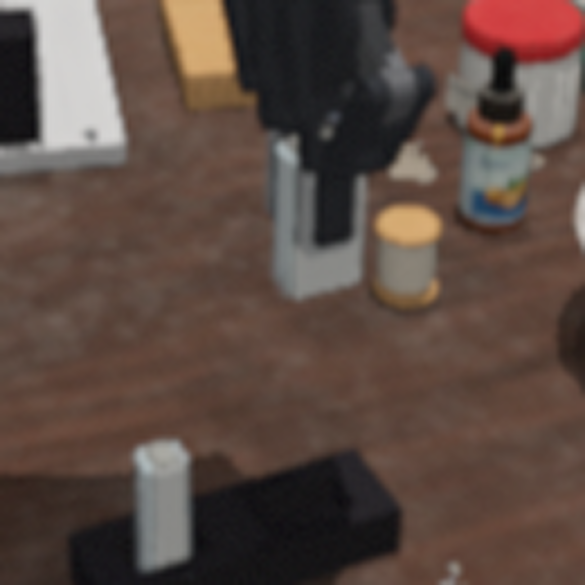

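The cell is held upright at about (320,230) in the zoom. The square cell is undisturbed. I'll carry the oblong cell to above the beam.

apply_moves(
  deltas="0 0 -6 -30 0 -5 0; 0 0 -13 -70 0 -8 0; 0 0 -21 -112 0 -8 0; 0 0 -29 -155 0 -8 0; 0 0 -37 -200 0 -8 0",
)

```text
t: 18.12
eef_pos: [0.563, -0.0671, 0.1629]
tcp_rot: [2.847, -1.328, -0.002]
contact_force: [0.3, 1.0, -0.2]
finger_gap: 0.0174
```

```bash
python3 -c "
from h import *
delta(bp(0,0,.165),BY)
"
```

```text
t 18.12 turn [ 3.000e-02  7.000e-02 -3.712e+01] shift [-177.7 -148.2   -2.1] q6 2.33
```

apply_moves(
  deltas="0 0 -8 -38 -32 0 0; 0 0 -16 -76 -64 0 0; 0 0 -24 -114 -96 0 0; 0 0 -31 -148 -124 0 0; 0 0 -37.1 -177.7 -148.2 0 0",
)

```text
t: 18.75
eef_pos: [0.5633, 0.1646, 0.1629]
tcp_rot: [3.121, -0.353, -0.002]
contact_force: [0.3, 0.6, -1.0]
finger_gap: 0.017
```

apply_moves(
  deltas="0 0 0 0 0 0 0; 0 0 0 0 0 0 0; 0 0 0 0 0 0 0",
)

```text
t: 19.12
eef_pos: [0.5639, 0.162, 0.1635]
tcp_rot: [3.12, -0.362, -0.001]
contact_force: [-0.8, 0.4, -0.1]
finger_gap: 0.0174
```

```bash
python3 -c "
from h import *
c=cam('side');t=cam('top')
a=cv2.resize(c['img'][90:230,190:320,::-1],None,fx=4.2,fy=4.2,interpolation=cv2.INTER_CUBIC)
cv2.imwrite('pics/s16.png',a)
cv2.imwrite('pics/t16.png',cv2.resize(t['img'][140:270,90:260,::-1],None,fx=4,fy=4))
s=env.state();print(s['contact_force'],s['finger_gap'],s['eef_pos'])
delta(bp(0,0,.063),BY)
"
```

```text
[ 0.18009985  0.00479419 -0.89474122] 0.01768445506809521 [0.56407013 0.16196613 0.16370663]
t 19.23 turn [ 0.01  0.01 -0.36] shift [ -2.1  -1.9 100.7] q6 2.08
```

View pics/s16.png

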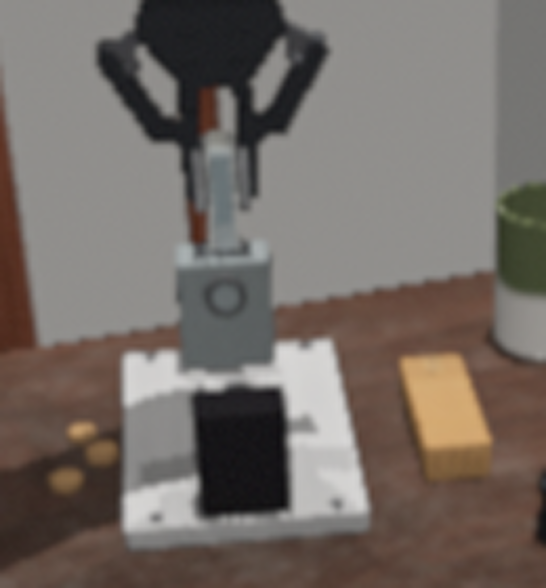

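View pics/t16.png

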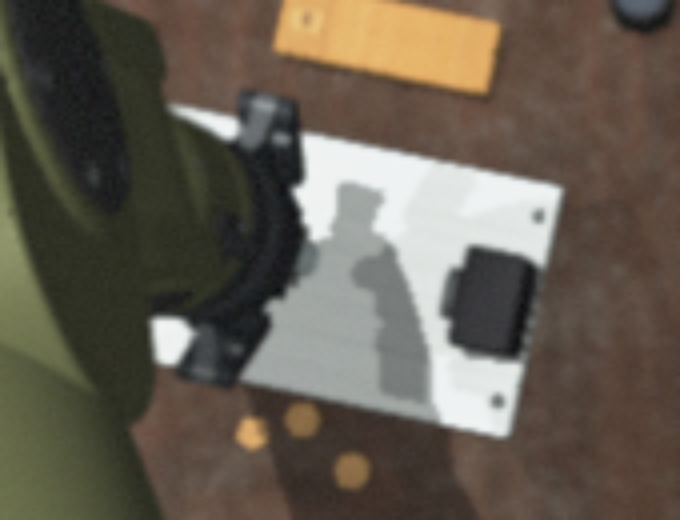

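The cell is upright above the bench gap, at side-view zoom (225,195), with its narrow window facing the lenses. The block and chips are where I left them. I'll descend with a small correction.

apply_moves(
  deltas="0 0 -0.3 -2 -1.9 25 0; 0 0 -0.3 -2 -1.9 50 0; 0 0 -0.3 -2 -1.9 75 0; 0 0 -0.3 -2 -1.9 93 0; 0 0 -0.3 -2 -1.9 100 0",
)

```text
t: 19.85
eef_pos: [0.5619, 0.1644, 0.0627]
tcp_rot: [3.121, -0.354, -0.003]
contact_force: [0.6, 0.8, -0.1]
finger_gap: 0.0172
```

apply_moves(
  deltas="0 0 0 0 0 0 0; 0 0 0 0 0 0 0; 0 0 0 0 0 0 0; 0 0 0 0 0 0 0",
)

```text
t: 20.35
eef_pos: [0.5629, 0.1655, 0.0643]
tcp_rot: [-3.122, 0.352, -0.001]
contact_force: [0.7, -0.4, 0.4]
finger_gap: 0.0175
```

```bash
python3 -c "
from h import *
c=cam('side');t=cam('top')
a=cv2.resize(c['img'][100:230,190:320,::-1],None,fx=4.5,fy=4.5,interpolation=cv2.INTER_CUBIC)
cv2.imwrite('pics/s17.png',a)
cv2.imwrite('pics/t17.png',cv2.resize(t['img'][180:230,130:230,::-1],None,fx=8,fy=8,interpolation=cv2.INTER_CUBIC))
s=env.state();print(s['contact_force'],s['finger_gap'],s['eef_pos'])
delta(bp(0,0,.063),BY)
f=lambda p:((proj(c,p)-[190,100]+.5)*4.5-.5).round()
print('cell expected side: top',f(bp(0,0,.1)),'bottom',f(bp(0,0,.04)),'-y window corners',[f(bp(x,-.016,z)) for x in(-.006,.006) for z in(.04,.1)])
print('axis at lamp',f(bp(0,.071,.07)))
g=lambda p:((proj(t,p)-[130,180]+.5)*8-.5).round()
print('top: cell -y end',g(bp(0,-.016,.1)),g(bp(-.006,-.016,.1)),g(bp(.006,-.016,.1)))
"
```

```text
[-0.44594412  0.21161043 -0.82954882] 0.017898385274853296 [0.56270013 0.16542695 0.06406616]
t 20.45 turn [-0.01 -0.02  0.05] shift [-0.   1.2  1.1] q6 2.08
cell expected side: top [246. 279.] bottom [252. 374.] -y window corners [array([243., 388.]), array([236., 292.]), array([265., 386.]), array([258., 290.])]
axis at lamp [243. 275.]
top: cell -y end [347. 214.] [342. 238.] [352. 191.]
```

View pics/s17.png

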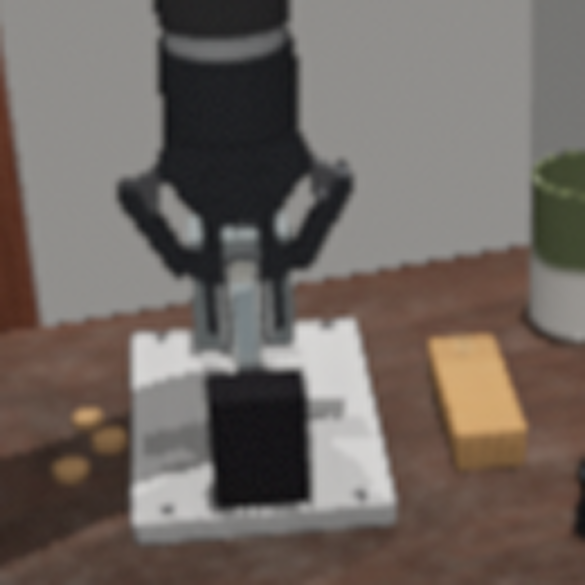

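View pics/t17.png

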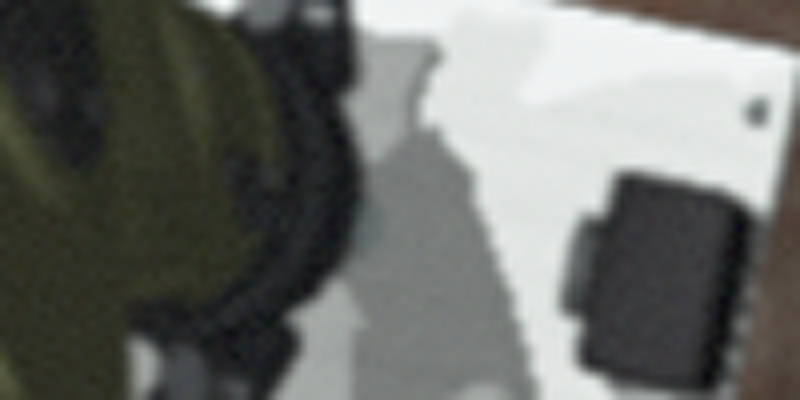

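The window (u≈233–257, centre about 246) and the cell top match the predicted pose to within 1–2 mm. A final 1 mm trim, then a steady hold.

apply_moves(
  deltas="0 0 0 0 1 1 0; 0 0 0 0 1 1 0; 0 0 0 0 1 1 0; 0 0 0 0 1 1 0; 0 0 0 0 1 1 0",
)

```text
t: 21.08
eef_pos: [0.5623, 0.1644, 0.0628]
tcp_rot: [3.122, -0.352, 0.0]
contact_force: [-0.1, -0.7, -0.4]
finger_gap: 0.017
```

apply_moves(
  deltas="0 0 0 0 0 0 0; 0 0 0 0 0 0 0; 0 0 0 0 0 0 0; 0 0 0 0 0 0 0; 0 0 0 0 0 0 0",
)

```text
t: 21.7
eef_pos: [0.5623, 0.1644, 0.0628]
tcp_rot: [-3.122, 0.352, 0.0]
contact_force: [0.2, 0.2, -0.7]
finger_gap: 0.0175
```

```bash
python3 -c "
from h import *
c=cam('side')
cv2.imwrite('pics/s18.png',cv2.resize(c['img'][90:330,170:390,::-1],None,fx=2.5,fy=2.5,interpolation=cv2.INTER_CUBIC))
s=env.state();print(s['contact_force'],s['finger_gap'],s['eef_pos'],abs(s['qvel']).max())
delta(bp(0,0,.063),BY)
"
```

```text
[ 0.08611078 -0.35297099 -0.49858852] 0.017292356078769028 [0.56230086 0.16433864 0.06277721] 0.0019520653306967831
t 21.75 turn [0.   0.   0.04] shift [ 0.1  0.  -0.2] q6 2.08
```

View pics/s18.png

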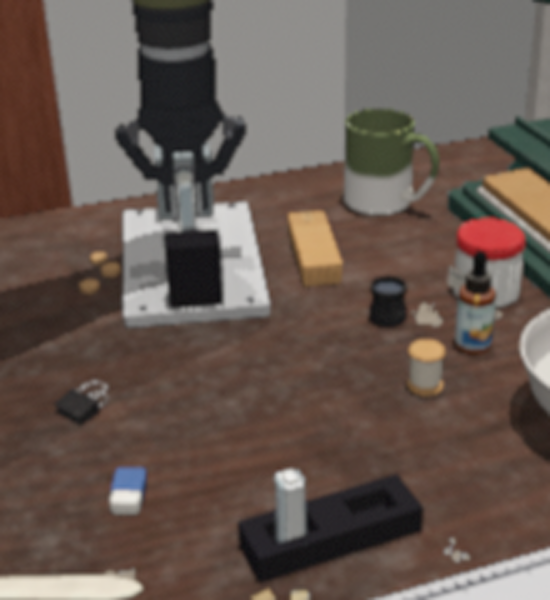

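The picture shows the cell held in the beam at (187,205) and the block flat at (315,247). The chips are on the table near (100,270), and the square cell and other small things are in place. The arm is still, so I'm handing in.

```bash
python3 -c "
from h import *
print(job.hand_in())"
```

```text
the job is handed in; nothing more can be done
None
```

I did the whole job in order and handed it in at about 22 s, with the arm still holding the oblong cell between the lenses.

- **Wiping:** Gripping the beech block, I swept all three chips off the plate's -x edge. They lie flat on the table and the plate is clear. As the chips went over the edge there was a brief upward push of up to 8 N on the tool.
- **Block:** It lies flat on the table beside the bench, on the +x side, and I let go of it there.
- **Oblong cell:** I gripped it on its two frosted faces and lifted it straight up. Only the near finger could be seen, and it stayed inside the frosted face with margin on both sides. A sideways force of about 5 N while the fingers closed was gone once it was lifted.
- **Final pose:** The tool is within 0.3 mm of the target by the arm's own reading, and all but motionless. The side picture shows the cell upright and within 1–2 mm of the middle of the light path.
- **What I could not see:** The receiver hides the lower part of the cell in the side view, and the arm hides most of it from above. Its height above the plate therefore comes from the arm's readings and where I gripped it. There was no contact force beyond the cell's weight.
- **Other things:** The square cell, loupe, spool, eraser and clip looked undisturbed in the last picture.

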